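Seat the matching wrapping cores in the free taper cups

TASK

The round stand has three taper cups of different size, and somebody has left a black jar on one of them. From the sloping rack take the two wooden cores whose tapered feet match the two open cups, the one with the wider foot first: set it upright and fully home in its own cup, rock it there about 8 degrees to check that it is not wedged and let it settle upright again, and only then fetch the narrower one and do the same. The third core stays in the rack, and the jar and everything else stay where they are.

Things in the scene. Friction and masses are not known exactly. Their poses are not given: they have to be found in the camera images.
- core_narrow: Wooden core, 165 mm long, 0.15 to 0.3 kg. Foot: 60 degree cone, flat end 10 mm across, widening over 26 mm to a 40 mm collar (26 to 32 mm from the end); above 36 mm a round body 32 mm across. Balance point 65 to 85 mm from the end. Origin: centre of the foot's flat end, z along the core to its top. Starts in a rack lane with z leaning 42 degrees from vertical along the rack's x, its y along the rack's y.
- core_middle: Wooden core, 165 mm long, 0.15 to 0.3 kg. Foot: 60 degree cone, flat end 20 mm across, widening over 26 mm to a 50 mm collar (26 to 32 mm from the end); above 36 mm a round body 32 mm across. Balance point 65 to 85 mm from the end. Origin: centre of the foot's flat end, z along the core to its top. Starts in a rack lane with z leaning 42 degrees from vertical along the rack's x, its y along the rack's y.
- core_wide: Wooden core, 165 mm long, 0.15 to 0.3 kg. Foot: 60 degree cone, flat end 30 mm across, widening over 26 mm to a 60 mm collar (26 to 32 mm from the end); above 36 mm a round body 32 mm across. Balance point 65 to 85 mm from the end. Origin: centre of the foot's flat end, z along the core to its top. Starts in a rack lane with z leaning 42 degrees from vertical along the rack's x, its y along the rack's y.
- seat_narrow: Round aluminium taper cup, fixed on the stand, with a 60 degree conical bore, mouth 37 mm across, 33 mm high, wall about 4 mm, 60 mm flange. Origin: centre of its underside (12 mm above the table), z up, mouth at 33 mm. With the narrow core fully home the core's flat end is about 10 mm above this origin and its collar just above the rim.
- seat_middle: Round aluminium taper cup, fixed on the stand, with a 60 degree conical bore, mouth 47 mm across, 33 mm high, wall about 4 mm, 60 mm flange. Origin: centre of its underside (12 mm above the table), z up, mouth at 33 mm. With the middle core fully home the core's flat end is about 10 mm above this origin and its collar just above the rim.
- seat_wide: Round aluminium taper cup, fixed on the stand, with a 60 degree conical bore, mouth 57 mm across, 33 mm high, wall about 4 mm, 60 mm flange. Origin: centre of its underside (12 mm above the table), z up, mouth at 33 mm. With the wide core fully home the core's flat end is about 10 mm above this origin and its collar just above the rim.
- rack: Fixed sloping wire rack, 320 mm wide, three lanes 100 mm apart. Thin rails carry a core's body from 56 to 106 mm of its length, a plate stops its foot; above that grip it across the rack's y. Any core may be in any lane. Origin on the table under the middle core's flat end (which is 35 mm up), x horizontal from feet to leaning tops (away from the robot), y along the row. Lift cores square off the rails.
- stand: Fixed round plywood base, 244 mm across and 12 mm thick, carrying the three cups on a circle of 75 mm radius, 120 degrees apart (130 mm between centres); which cup is where varies. Origin at the centre of its underside, z up. Its yaw can be anything.
- black_jar: Loose black screw-capped jar, 70 mm across and 78 mm high, 0.28 kg, standing on the rim of one cup, centred within 3 mm (top about 123 mm above the table): that cup is not to be used. Origin at the centre of its underside, z up.
- masking_tape: Loose roll of masking tape lying flat, 100 mm across, 25 mm high; a bystander. Origin at the centre of its underside.
- nail_brush: Loose nail brush, 30 x 86 x 55 mm, a bystander. Origin at the centre of its underside.

How it is judged (in metres and radians):
On the way, in this order (a step that is already met when the one before it is completed fails the run):
1. the wider of the two needed cores stands upright and fully home in its own cup, the other two still in the rack (((horizontal distance between black_jar and seat_narrow below 0.03 m and horizontal distance between core_wide and seat_wide below 0.005 m and z of core_wide in the frame of seat_wide between 0.006 and 0.014 m and angle between core_wide's own z axis and vertical below 0.06 rad and distance of each of core_middle, core_narrow from where it was at the start of the episode below 0.03 m) or (horizontal distance between black_jar and seat_middle below 0.03 m and horizontal distance between core_wide and seat_wide below 0.005 m and z of core_wide in the frame of seat_wide between 0.006 and 0.014 m and angle between core_wide's own z axis and vertical below 0.06 rad and distance of each of core_narrow, core_middle from where it was at the start of the episode below 0.03 m) or (horizontal distance between black_jar and seat_wide below 0.03 m and horizontal distance between core_middle and seat_middle below 0.005 m and z of core_middle in the frame of seat_middle between 0.006 and 0.014 m and angle between core_middle's own z axis and vertical below 0.06 rad and distance of each of core_narrow, core_wide from where it was at the start of the episode below 0.03 m))), for 0.2 s.
2. it is rocked in its cup by more than 4.6 degrees, the other two still in the rack (((horizontal distance between black_jar and seat_narrow below 0.03 m and horizontal distance between core_wide and seat_wide below 0.015 m and z of core_wide in the frame of seat_wide below 0.025 m and angle between core_wide's own z axis and vertical between 0.08 and 0.4 rad and distance of each of core_middle, core_narrow from where it was at the start of the episode below 0.03 m) or (horizontal distance between black_jar and seat_middle below 0.03 m and horizontal distance between core_wide and seat_wide below 0.015 m and z of core_wide in the frame of seat_wide below 0.025 m and angle between core_wide's own z axis and vertical between 0.08 and 0.4 rad and distance of each of core_narrow, core_middle from where it was at the start of the episode below 0.03 m) or (horizontal distance between black_jar and seat_wide below 0.03 m and horizontal distance between core_middle and seat_middle below 0.015 m and z of core_middle in the frame of seat_middle below 0.025 m and angle between core_middle's own z axis and vertical between 0.08 and 0.4 rad and distance of each of core_narrow, core_wide from where it was at the start of the episode below 0.03 m))), for 0.05 s.
3. it has settled back upright and home by itself, let go, before the narrower one leaves the rack (((horizontal distance between black_jar and seat_narrow below 0.03 m and horizontal distance between core_wide and seat_wide below 0.005 m and z of core_wide in the frame of seat_wide between 0.006 and 0.014 m and angle between core_wide's own z axis and vertical below 0.06 rad and distance of each of core_middle, core_narrow from where it was at the start of the episode below 0.03 m and linear speed of core_wide below 0.02 m/s and angular speed of core_wide below 0.2 rad/s and contact force between the fingers and core_wide below 0.1 N) or (horizontal distance between black_jar and seat_middle below 0.03 m and horizontal distance between core_wide and seat_wide below 0.005 m and z of core_wide in the frame of seat_wide between 0.006 and 0.014 m and angle between core_wide's own z axis and vertical below 0.06 rad and distance of each of core_narrow, core_middle from where it was at the start of the episode below 0.03 m and linear speed of core_wide below 0.02 m/s and angular speed of core_wide below 0.2 rad/s and contact force between the fingers and core_wide below 0.1 N) or (horizontal distance between black_jar and seat_wide below 0.03 m and horizontal distance between core_middle and seat_middle below 0.005 m and z of core_middle in the frame of seat_middle between 0.006 and 0.014 m and angle between core_middle's own z axis and vertical below 0.06 rad and distance of each of core_narrow, core_wide from where it was at the start of the episode below 0.03 m and linear speed of core_middle below 0.02 m/s and angular speed of core_middle below 0.2 rad/s and contact force between the fingers and core_middle below 0.1 N))), for 0.2 s.
4. both needed cores stand upright and fully home in their own cups (((horizontal distance between black_jar and seat_narrow below 0.03 m and horizontal distance between core_wide and seat_wide below 0.005 m and z of core_wide in the frame of seat_wide between 0.006 and 0.014 m and angle between each of core_wide, core_middle's own z axis and vertical below 0.06 rad and horizontal distance between core_middle and seat_middle below 0.005 m and z of core_middle in the frame of seat_middle between 0.006 and 0.014 m and distance of core_narrow from where it was at the start of the episode below 0.03 m) or (horizontal distance between black_jar and seat_middle below 0.03 m and horizontal distance between core_wide and seat_wide below 0.005 m and z of core_wide in the frame of seat_wide between 0.006 and 0.014 m and angle between each of core_wide, core_narrow's own z axis and vertical below 0.06 rad and horizontal distance between core_narrow and seat_narrow below 0.005 m and z of core_narrow in the frame of seat_narrow between 0.006 and 0.014 m and distance of core_middle from where it was at the start of the episode below 0.03 m) or (horizontal distance between black_jar and seat_wide below 0.03 m and horizontal distance between core_middle and seat_middle below 0.005 m and z of core_middle in the frame of seat_middle between 0.006 and 0.014 m and angle between each of core_middle, core_narrow's own z axis and vertical below 0.06 rad and horizontal distance between core_narrow and seat_narrow below 0.005 m and z of core_narrow in the frame of seat_narrow between 0.006 and 0.014 m and distance of core_wide from where it was at the start of the episode below 0.03 m))), for 0.2 s.
5. the narrower one is rocked in its cup by more than 4.6 degrees (((horizontal distance between black_jar and seat_narrow below 0.03 m and horizontal distance between core_wide and seat_wide below 0.005 m and z of core_wide in the frame of seat_wide between 0.006 and 0.014 m and angle between core_wide's own z axis and vertical below 0.06 rad and horizontal distance between core_middle and seat_middle below 0.015 m and z of core_middle in the frame of seat_middle below 0.025 m and angle between core_middle's own z axis and vertical between 0.08 and 0.4 rad) or (horizontal distance between black_jar and seat_middle below 0.03 m and horizontal distance between core_wide and seat_wide below 0.005 m and z of core_wide in the frame of seat_wide between 0.006 and 0.014 m and angle between core_wide's own z axis and vertical below 0.06 rad and horizontal distance between core_narrow and seat_narrow below 0.015 m and z of core_narrow in the frame of seat_narrow below 0.025 m and angle between core_narrow's own z axis and vertical between 0.08 and 0.4 rad) or (horizontal distance between black_jar and seat_wide below 0.03 m and horizontal distance between core_middle and seat_middle below 0.005 m and z of core_middle in the frame of seat_middle between 0.006 and 0.014 m and angle between core_middle's own z axis and vertical below 0.06 rad and horizontal distance between core_narrow and seat_narrow below 0.015 m and z of core_narrow in the frame of seat_narrow below 0.025 m and angle between core_narrow's own z axis and vertical between 0.08 and 0.4 rad))), for 0.05 s.
At the end, for the whole second after the job is handed in: The two cores that match the open cups stand released and at rest in their own cups: centred within 5 mm, within 4 mm of full depth and within 3.4 degrees of upright. The third core is within 20 mm of where it lay in the rack, and the jar, tape and brush are within 20 mm of their starts (((horizontal distance between black_jar and seat_narrow below 0.03 m and horizontal distance between core_wide and seat_wide below 0.005 m and z of core_wide in the frame of seat_wide between 0.006 and 0.014 m and angle between each of core_wide, core_middle's own z axis and vertical below 0.06 rad and horizontal distance between core_middle and seat_middle below 0.005 m and z of core_middle in the frame of seat_middle between 0.006 and 0.014 m and linear speed of each of core_middle, core_wide below 0.02 m/s and angular speed of each of core_middle, core_wide below 0.2 rad/s and distance of each of core_narrow, black_jar, masking_tape, nail_brush from where it was at the start of the episode below 0.02 m) or (horizontal distance between black_jar and seat_middle below 0.03 m and horizontal distance between core_wide and seat_wide below 0.005 m and z of core_wide in the frame of seat_wide between 0.006 and 0.014 m and angle between each of core_wide, core_narrow's own z axis and vertical below 0.06 rad and horizontal distance between core_narrow and seat_narrow below 0.005 m and z of core_narrow in the frame of seat_narrow between 0.006 and 0.014 m and linear speed of each of core_narrow, core_wide below 0.02 m/s and angular speed of each of core_narrow, core_wide below 0.2 rad/s and distance of each of core_middle, black_jar, masking_tape, nail_brush from where it was at the start of the episode below 0.02 m) or (horizontal distance between black_jar and seat_wide below 0.03 m and horizontal distance between core_middle and seat_middle below 0.005 m and z of core_middle in the frame of seat_middle between 0.006 and 0.014 m and angle between each of core_middle, core_narrow's own z axis and vertical below 0.06 rad and horizontal distance between core_narrow and seat_narrow below 0.005 m and z of core_narrow in the frame of seat_narrow between 0.006 and 0.014 m and linear speed of each of core_narrow, core_middle below 0.02 m/s and angular speed of each of core_narrow, core_middle below 0.2 rad/s and distance of each of core_wide, black_jar, masking_tape, nail_brush from where it was at the start of the episode below 0.02 m))); the robot touches nothing.
It fails at once if the core for the covered cup is taken from the rack ((horizontal distance between black_jar and seat_narrow below 0.03 m and distance of core_narrow from where it was at the start of the episode above 0.03 m) or (horizontal distance between black_jar and seat_middle below 0.03 m and distance of core_middle from where it was at the start of the episode above 0.03 m) or (horizontal distance between black_jar and seat_wide below 0.03 m and distance of core_wide from where it was at the start of the episode above 0.03 m)).
It fails at once if the black jar is disturbed (distance of black_jar from where it was at the start of the episode above 0.02 m or angle between black_jar's own z axis and vertical above 0.3 rad).
It fails at once if the masking tape is disturbed (distance of masking_tape from where it was at the start of the episode above 0.02 m or angle between masking_tape's own z axis and vertical above 0.3 rad).
It fails at once if the nail brush is disturbed (distance of nail_brush from where it was at the start of the episode above 0.02 m or angle between nail_brush's own z axis and vertical above 0.3 rad).
It also fails if it takes over 72 s, if anything falls off the work surface, if the arm or the gripper's body presses on something with over 40 N, if the wrist force passes 120 N, or if a joint passes its speed limit or range.

ROBOT

A 7-joint arm with a two-finger parallel gripper is mounted at the origin on a cart in front of the work surface, level with it; the furniture and walls round the work are solid. World frame = base frame: x ahead of the robot, y to its left, z up, the work surface at z = 0. Lengths are in mm, angles in rad, forces in N, time in s.
With the tool pointing down it reaches from about 425 to 950 mm from the base axis. Payload 4.7 kg.
Tool frame: the origin (TCP) lies on the front face of the gripper's body, between the roots of the fingers; the fingertips stand 70 mm ahead of it and the grasp point (between the pads) lies 51 mm ahead of it (bot.tip_extent is the distance from the TCP to the fingertips, in mm); z points along the fingers, y is the line along which they close (so a half turn about z gives the same grasp; the last joint's range is limited). The gripper opens to 87 mm and grips with 3 to 60 N. Pads are 19 mm wide; open, the fingers measure 117 mm over their backs; the gripper's body (75 mm by 190 mm) begins 51 mm behind the grasp point.
Start: joints at [-1.376, 0.469, -0.049, 1.532, 0.024, 1.141, -0.082], TCP at [149.765, 658.189, 292.273] pointing down, gripper open.
Joint ranges: [-2.59, 2.59], [-0.33, 1.99], [-1.39, 1.29], [0.1, 2.45], [-1.04, 4.18], [0.21, 1.99], [-2.66, 2.66]. Speed limits (rad/s): [2.57, 2.57, 3.14, 3.14, 3.14, 3.14, 3.14].

INTERFACE

Orientations are given as a unit quaternion [x, y, z, w].
In Python, from station import bot gives the robot as it stands.
- The arm moves only by the tool drive_tool, never from a script. Its argument "steps" is a list that holds one entry, the list of rows, each a list of 6 numbers: the shift along the world's x, y, z in cm, then the turn, a rotation vector about the world's x, y, z in rad. In form: [[[tx, ty, tz, ax, ay, az], ...]]. A call has 1 to 20 rows; each row shifts and turns the commanded pose from where the row before left it; what a row does not reach is not made up. A row lasts 1/10 s, in which the tool goes at most 50 mm and 8.59 degrees, less where a joint would pass 70% of its speed; a pose out of reach is approached as far as the arm can. A call is refused whole if a number of a shift passes 5 or a number of a turn 0.15, either way. A call with a gripper value outside its range is refused whole. "hand" is the finger opening in cm, from 0 to 8.7, set as the call begins (left out, the last holds). The fingers move at their own pace and stop on an object; "squeeze" is the grip in N (left out, the last holds). Time passes only in rows, so rows that do not move let the fingers close. It gives the time, the measured TCP pose, the force, the opening and the grip force at its end, in the units of the state.
- bot.sense(): the state, without advancing time (a new reading comes with each control period).
- bot.capture(name): name is "side" or "top" or "wrist"; returns (picture, depth): 384x512x3 uint8, red, green, blue; 384x512 float32, mm along the optical axis (not along the pixel's ray), 0 where there is no reading.
- bot.calibration(name): a dict with "fx", "fy", "cx", "cy" (pixels), "camera_from_world" (4x4, takes a point from world to camera coordinates). Camera axes: x right, y down, z forward; pixel columns grow to the right and rows downward; lengths in mm; the calibration is good to about 2 mm. A picture is of the moment at which its call begins: read the wrist's pose just before it. calibration takes no time and is no camera call; for the wrist camera it gives the pose at the moment of the call.
- bot.sign_off(): hands the job in; it is judged then, once.
The state is a dict: "clock": time; "joint_positions": joint angles; "joint_vel": joint speeds; "joint_torque": joint torques, N m; "ee_pos": TCP position; "tool_rot": TCP orientation; "wrist_force": force on the tool from outside, world axes, zero at the start; "moment": the same for the moment, N m; "gripper_width": finger opening in mm; "finger_force": force on a finger pad.
Only numpy, scipy, OpenCV 4.12 (cv2) and the standard library are available. Lean on these libraries where they do the work, as an engineer would, in place of code of your own. Each camera call takes 0.05 s, during which the arm holds its last target. There are 200 camera calls.

## Working session

There is one attempt and no reset: what is moved stays moved. The work goes in short steps, Python scripts to look and compute and a tool call to move; the robot and the scene stay as the last step left them, time stands still between calls to the robot, and variables do not carry over. Pictures are saved under pics/ and viewed, at most 10 in all, crops included, and the job is handed in when it is done.

Besides the shell and the picture viewer there is one more tool, called after "Call:" by a JSON object that holds its "api" and its "payload", one argument or row to a line. drive_tool: Moves the arm, as the interface text tells. Its arguments: {"type":"object","properties":{"steps":{"type":"array","items":{"type":"array","items":{"type":"array","items":{"type":"number"}}}},"hand":{"type":"number"},"squeeze":{"type":"number"}},"required":["steps"]}

```bash
ls; mkdir -p pics; cat > h.py <<'E'
import numpy as np, cv2
from scipy.spatial.transform import Rotation as R
from station import bot
def cloud(name):
    im,d=bot.capture(name); c=bot.calibration(name)
    v,u=np.mgrid[:d.shape[0],:d.shape[1]]
    P=np.stack([(u-c["cx"])/c["fx"]*d,(v-c["cy"])/c["fy"]*d,d,np.ones_like(d)],-1)
    W=P@np.linalg.inv(c["camera_from_world"]).T
    W=W[...,:3]; W[d==0]=np.nan
    return im,d,W
def save(im,n): cv2.imwrite(f"pics/{n}.png",im[...,::-1])
def st():
    s=bot.sense(); print({k:np.round(s[k],3).tolist() for k in ["clock","ee_pos","tool_rot","joint_positions","wrist_force","gripper_width","finger_force"]})
    print(np.round(R.from_quat(s["tool_rot"]).as_matrix(),3))
E
python3 - <<'E'
from h import *
st()
a=[]
for n in ["top","side"]:
    im,d,W=cloud(n); np.savez(f"{n}.npz",im=im,W=W); save(im,n+"0")
    print(n,np.round(bot.calibration(n)["camera_from_world"],2).tolist())
E
```

```text
pics
{'clock': 0.0, 'ee_pos': [149.666, 657.711, 291.188], 'tool_rot': [0.112, 0.994, -0.001, -0.0], 'joint_positions': [-1.376, 0.469, -0.049, 1.534, 0.024, 1.141, -0.082], 'wrist_force': [-0.214, 0.071, -0.932], 'gripper_width': 87.229, 'finger_force': 0.0}
[[-0.975  0.222 -0.   ]
 [ 0.222  0.975 -0.002]
 [-0.    -0.002 -1.   ]]
top [[0.01, -1.0, -0.03, -55.64], [-1.0, -0.0, -0.04, 550.24], [0.04, 0.03, -1.0, 1019.78], [0.0, 0.0, 0.0, 1.0]]
side [[-1.0, -0.1, 0.01, 548.8], [-0.05, 0.35, -0.94, 108.02], [0.09, -0.93, -0.35, 973.74], [0.0, 0.0, 0.0, 1.0]]
```

View pics/top0.png

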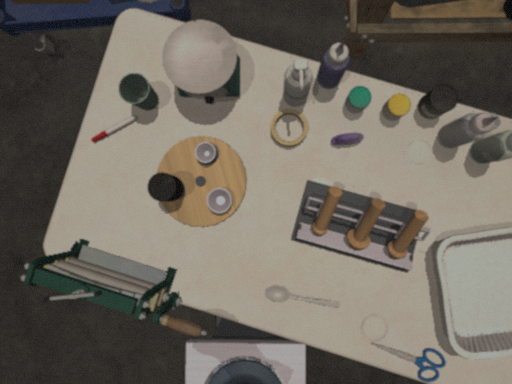

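View pics/side0.png

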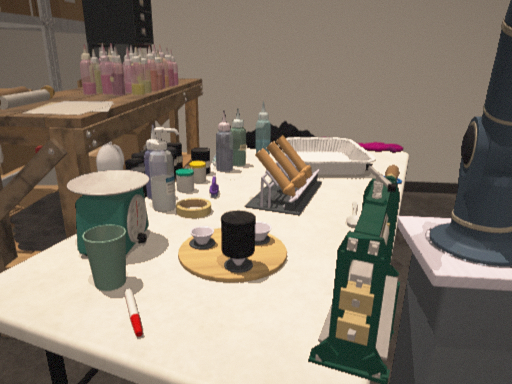

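Top view: the stand is at (201,181), the jar on the left cup at (166,187), and the open cups at (205,153) and (219,200). The rack's core feet are at (320,228), (358,240) and (398,250). Next I'll measure them.

```bash
cat > m.py <<'E'
from h import *
z=np.load("top.npz"); W=z["W"]; im=z["im"]
print(bot.calibration("top")["fx"])
def P(u,v): return np.round(W[v,u]).tolist()
for u,v in [(201,181),(205,153),(219,200),(166,187),(320,228),(358,240),(398,250),(334,192),(375,204),(418,217),(289,128),(345,139)]: print((u,v),P(u,v))
# cup rims: points with z 40..50
H=W[...,2]
for (u,v) in [(205,153),(219,200),(166,187)]:
    m=np.zeros(H.shape,bool); m[v-22:v+23,u-22:u+23]=1
    hi=(130 if u==166 else 52); lo=(110 if u==166 else 39)
    q=W[m&(H>lo)&(H<hi)]
    (c,r)=cv2.minEnclosingCircle(q[:,:2].astype(np.float32)); print("rim",np.round(c,1),round(r,1),len(q),q[:,2].mean())
a=cv2.resize(im[130:225,140:255],None,fx=5,fy=5,interpolation=cv2.INTER_CUBIC)
b=cv2.resize(im[175:275,290:440],None,fx=5,fy=5,interpolation=cv2.INTER_CUBIC)
save(b,"rackz"); save(a,"standz")
E
python3 m.py
```

```text
387.36793007035243
(201, 181) [577.0, 119.0, 17.0]
(205, 153) [651.0, 109.0, 18.0]
(219, 200) [527.0, 71.0, 16.0]
(166, 187) [555.0, 183.0, 122.0]
(320, 228) [458.0, -188.0, 80.0]
(358, 240) [429.0, -282.0, 76.0]
(398, 250) [406.0, -378.0, 80.0]
(334, 192) [544.0, -211.0, 159.0]
(375, 204) [517.0, -303.0, 161.0]
(418, 217) [489.0, -397.0, 163.0]
(289, 128) [722.0, -114.0, -1.0]
(345, 139) [689.0, -261.0, 20.0]
rim [650.5 105.9] 27.1 159 43.517222641119915
rim [526.1  68.8] 32.2 200 43.523325523673044
rim [556.1 194.5] 35.2 676 121.86969113933652
```

View pics/rackz.png

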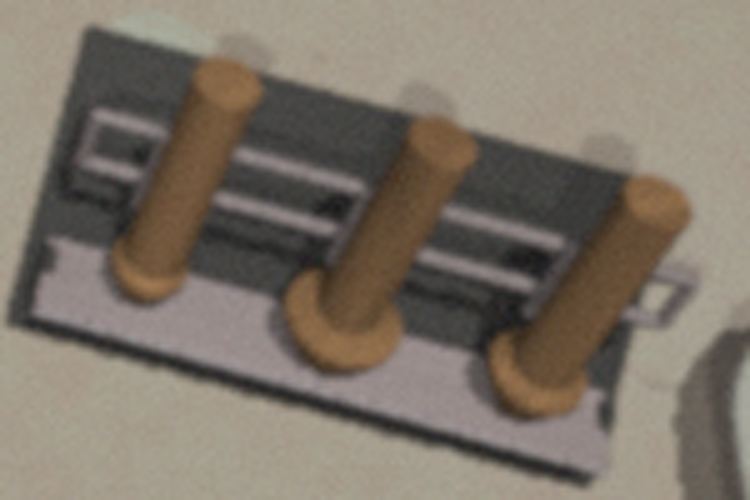

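The rack zoom shows narrow foot in the left lane, wide in the middle and middle in the right. Rim radii of 27 mm and 32 mm mean the open cups are middle (650,106) and wide (526,69), so the jar covers the narrow one. Next I fit the core axes.

```bash
cat > f.py <<'E'
from h import *
from scipy.optimize import least_squares
allW=[]
for n in ["top","side"]:
    z=np.load(n+".npz"); W=z["W"].reshape(-1,3); allW.append(W[~np.isnan(W).any(1)])
def fit(W,p0,yaw0):
    def ax(p):
        x=np.array([np.cos(p[2]),np.sin(p[2]),0]); return np.r_[p[0],p[1],35], np.sin(np.radians(42))*x+[0,0,np.cos(np.radians(42))]
    def sel(p,t):
        o,d=ax(p); q=W-o; s=q@d; r=np.linalg.norm(q-s[:,None]*d,axis=1); return W[(s>45)&(s<155)&(r<16+t)&(r>16-t)]
    p=np.r_[p0,yaw0]
    for t in [12,8,5,5]:
        Q=sel(p,t)
        def f(p):
            o,d=ax(p); q=Q-o; return np.linalg.norm(np.cross(q,d),axis=1)-16
        p=least_squares(f,p,loss="soft_l1").x
    return p,len(Q),np.abs(f(p)).mean()
for nm,W in zip(["top","side","both"],allW+[np.vstack(allW)]):
  for name,top in [("narrow",(544,-211)),("wide",(517,-303)),("middle",(489,-397))]:
    y=np.radians(-16.3); p0=np.array(top)-165*.669*np.array([np.cos(y),np.sin(y)])
    p,n,e=fit(W,p0,y); print(nm,name,np.round(p[:2],1),round(np.degrees(p[2]),1),n,round(e,2))
E
python3 f.py
```

```text
top narrow [ 440.7 -183. ] -16.2 451 0.88
top wide [ 414. -280.] -15.7 485 0.87
top middle [ 387.7 -376. ] -15.8 537 0.96
side narrow [ 437.5 -184.8] -16.1 434 1.48
side wide [ 410.2 -281.5] -15.9 370 1.68
side middle [ 383.6 -377.9] -15.6 317 1.66
both narrow [ 440.  -183.3] -16.5 889 1.42
both wide [ 413.5 -280. ] -16.1 853 1.46
both middle [ 387.  -376.5] -15.7 836 1.36
```

Call:
{"api": "drive_tool", "payload": {
  "steps": [
    [[3.3,-3.25,0,0,0,0],[3.3,-3.25,0,0,0,0],[3.3,-3.25,0,0,0,0],[3.3,-3.25,0,0,0,0],[3.3,-3.25,0,0,0,0],[3.3,-3.25,0,0,0,0],[3.3,-3.25,0,0,0,0],[3.3,-3.25,0,0,0,0],[3.3,-3.25,0,0,0,0],[3.3,-3.25,0,0,0,0],[3.0,-3.3,0,0,0,0],[0,-4.6,0,0,0,0],[0,-4.6,0,0,0,0],[0,-4.6,0,0,0,0],[0,-4.6,0,0,0,0],[0,-4.6,0,0,0,0],[0,-4.6,0,0,0,0],[0,-4.6,0,0,0,0],[0,-4.6,0,0,0,0]]
  ],
  "hand": 8.7,
  "squeeze": 50
}}

```text
clock: 2.0
ee_pos: [509.2, -69.6, 292.1]
tool_rot: [0.112, 0.994, 0.0, -0.0]
wrist_force: [0.7, 0.1, -0.2]
gripper_width: 87.0
finger_force: 0.0
```

Call:
{"api": "drive_tool", "payload": {
  "steps": [
    [[0,-4.6,0,0,0,0],[0,-4.6,0,0,0,0],[0,-4.6,0,0,0,0],[0,-4.6,0,0,0,-0.05],[0,-4.6,0,0,0,0],[0,0,0,0,0,0],[0,0,0,0,0,0]]
  ]
}}

```text
clock: 2.7
ee_pos: [509.1, -298.9, 291.7]
tool_rot: [0.138, 0.99, 0.0, -0.001]
wrist_force: [0.9, 1.5, 0.1]
gripper_width: 87.1
finger_force: 0.0
```

```bash
cat > w.py <<'E'
from h import *
import sys
st(); im,d,W=cloud("wrist"); save(im,"wr_"+sys.argv[1]); np.savez("wr.npz",W=W,im=im)
E
python3 w.py 1; sed -i 's/^for nm,W/if __name__=="__main__":\n for nm,W/; ' f.py; python3 - <<'E'
s=open('f.py').read()
a,b=s.split('if __name__=="__main__":\n')
open('f.py','w').write(a)
E
cat > g.py <<'E'
from f import *
W=np.load("wr.npz")["W"].reshape(-1,3); W=W[~np.isnan(W).any(1)]
for p0 in [(440,-183),(413,-280),(387,-376)]:
    p,n,e=fit(W,p0,-.274); o=p[:2]; print(np.round(p[:2],1),np.degrees(p[2]),n,e)
    print(" s=140 at", np.round([o[0]+93.7*np.cos(p[2]),o[1]+93.7*np.sin(p[2]),139],1))
E
python3 g.py
```

```text
{'clock': 2.7, 'ee_pos': [509.069, -298.855, 291.661], 'tool_rot': [0.138, 0.99, 0.0, -0.001], 'joint_positions': [0.123, 0.346, 0.435, 1.763, -0.163, 1.07, 1.909], 'wrist_force': [0.863, 1.523, 0.141], 'gripper_width': 87.123, 'finger_force': 0.0}
[[-0.962  0.273 -0.001]
 [ 0.273  0.962  0.   ]
 [ 0.001  0.    -1.   ]]
[ 441.5 -184.5] -14.720413863372928 3162 0.5516408857697181
 s=140 at [ 532.1 -208.3  139. ]
[ 415.4 -280. ] -15.390690994798918 2778 0.4460907462388341
 s=140 at [ 505.7 -304.9  139. ]
[ 389.5 -376. ] -15.78613495368509 3280 0.5653298102556108
 s=140 at [ 479.6 -401.5  139. ]
```

View pics/wr_1.png

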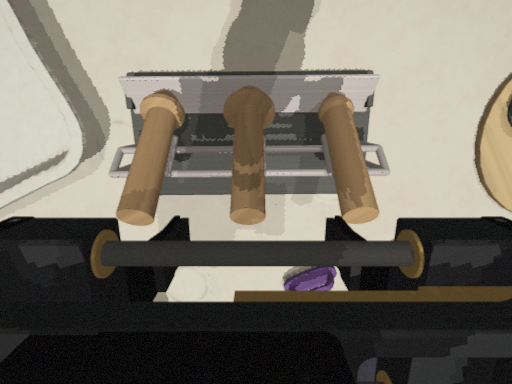

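Wrist view 1: wide core is between the fingers at column 248, narrow is at the right and middle at the left. Before descending I'll check the camera's offset on the tool.

```bash
python3 - <<'E'
from h import *
s=bot.sense(); C=np.linalg.inv(bot.calibration("wrist")["camera_from_world"]); M=R.from_quat(s["tool_rot"]).as_matrix()
print(M.T@(C[:3,3]-s["ee_pos"]), M.T@C[:3,2])
E
```

```text
[ 70.03703736   0.52792707 -92.28880607] [-2.57458145e-01  2.13740947e-04  9.66289428e-01]
```

Call:
{"api": "drive_tool", "payload": {
  "steps": [
    [[-0.3,-0.6,-1.9,0,0,0],[0,0,-2,0,0,0],[0,0,-2,0,0,0],[0,0,-2,0,0,0],[0,0,-2,0,0,0],[0,0,0,0,0,0],[0,0,0,0,0,0]]
  ]
}}

```text
clock: 3.45
ee_pos: [507.3, -302.5, 193.5]
tool_rot: [0.135, 0.991, 0.0, -0.0]
wrist_force: [0.2, -0.8, -0.0]
gripper_width: 87.2
finger_force: 0.0
```

Call:
{"api": "drive_tool", "payload": {
  "steps": [
    [[0,0,0,0,0,0],[0,0,0,0,0,0],[0,0,0,0,0,0],[0,0,0,0,0,0],[0,0,0,0,0,0],[0,0,0,0,0,0],[0,0,0,0,0,0],[0,0,0,0,0,0]]
  ],
  "hand": 1.5
}}

```text
clock: 4.25
ee_pos: [506.5, -305.6, 193.8]
tool_rot: [0.137, 0.991, -0.002, 0.0]
wrist_force: [-1.3, -4.6, -0.2]
gripper_width: 31.0
finger_force: 15.8
```

Call:
{"api": "drive_tool", "payload": {
  "steps": [
    [[0,0,0,0,0,0],[0,0,0,0,0,0],[-0.7,0.2,0.65,0,0,0],[-0.7,0.2,0.65,0,0,0],[-0.7,0.2,0.65,0,0,0],[-0.7,0.2,0.65,0,0,0],[-0.7,0.2,0.65,0,0,0],[-0.7,0.2,1.5,0,0,0],[0,0,3,0,0,0],[0,0,3.5,0,0,0],[0,0,3.5,0,0,0],[0,0,3.5,0,0,0],[0,0,0,0,0,0]]
  ]
}}

```text
clock: 5.55
ee_pos: [465.3, -293.2, 381.5]
tool_rot: [0.137, 0.991, -0.001, 0.005]
wrist_force: [0.8, -0.2, -0.7]
gripper_width: 30.6
finger_force: 49.8
```

Call:
{"api": "drive_tool", "payload": {
  "steps": [
    [[0,0,0,-0.033,-0.118,0],[0,0,0,-0.033,-0.118,0],[0,0,0,-0.033,-0.118,0],[0,0,0,-0.033,-0.118,0],[0,0,0,-0.033,-0.118,0],[0,0,0,-0.033,-0.118,0],[0,0,0,0,0,0],[0,0,0,0,0,0]]
  ]
}}

```text
clock: 6.35
ee_pos: [464.1, -291.2, 375.2]
tool_rot: [0.127, 0.925, -0.048, 0.354]
wrist_force: [-0.2, 0.4, -1.1]
gripper_width: 30.8
finger_force: 49.8
```

```bash
python3 - <<'E'
from h import *
st(); im,d,W=cloud("side"); save(im[60:260,150:400].repeat(3,0).repeat(3,1),"side1"); np.savez("side1.npz",im=im,W=W)
E
```

```text
{'clock': 6.35, 'ee_pos': [464.108, -291.207, 375.227], 'tool_rot': [0.127, 0.925, -0.048, 0.354], 'joint_positions': [0.092, -0.051, 0.469, 2.139, -0.487, 0.381, 2.259], 'wrist_force': [-0.209, 0.406, -1.1], 'gripper_width': 30.769, 'finger_force': 49.807}
[[-0.716  0.269  0.644]
 [ 0.202  0.963 -0.178]
 [-0.668  0.002 -0.744]]
```

View pics/side1.png

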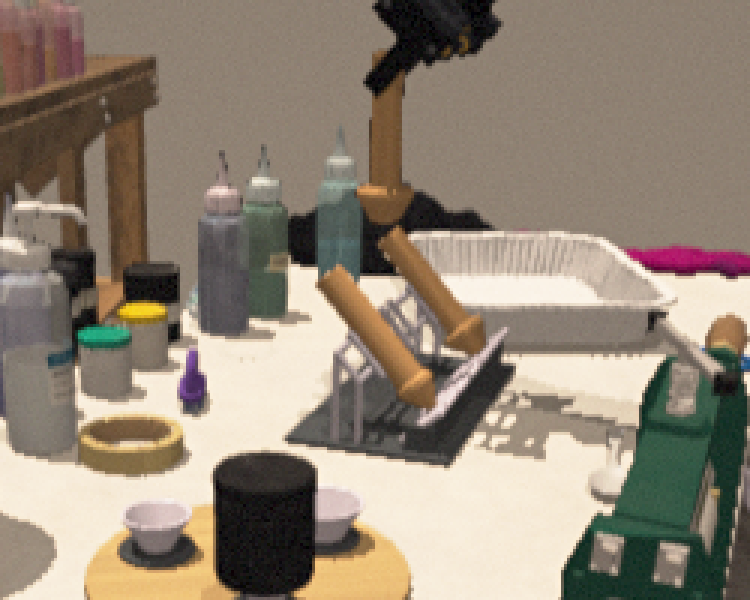

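Side view: the core hangs about upright in the gripper at (388,150), and the other two are still in the rack. I'll carry it over the wide cup and measure its axis in hand.

Call:
{"api": "drive_tool", "payload": {
  "steps": [
    [[0.2,2,0.3,0,0,0.02],[0.2,3.6,0.2,0,0,0.035],[0.2,3.6,0,0,0,0.035],[0.2,3.6,0,0,0,0.035],[0.3,3.6,0,0,0,0.035],[0.3,3.6,0,0,0,0.035],[0.3,3.6,0,0,0,0.035],[0.3,3.6,0,0,0,0.035],[0.3,3.6,0,0,0,0.035],[0.3,3.0,0,0,0,0.035],[0,1.9,0,0,0,0.015],[0,0,0,0,0,0],[0,0,0,0,0,0],[0,0,0,0,0,0]]
  ]
}}

```text
clock: 7.8
ee_pos: [491.1, 64.0, 380.8]
tool_rot: [-0.035, 0.933, 0.014, 0.359]
wrist_force: [-1.0, -0.4, -1.3]
gripper_width: 30.5
finger_force: 49.8
```

```bash
cat > hand.py <<'E'
from h import *
from scipy.optimize import least_squares
import sys
def axis(W,o0,zt=None):
    """free cylinder r=16 near o0=(x,y at grasp z), returns point at grasp height, dir"""
    p=np.array([o0[0],o0[1],0,0.]); z0=o0[2]
    def res(p,Q):
        d=np.array([p[2],p[3],1]); d/=np.linalg.norm(d); return np.linalg.norm(np.cross(Q-[p[0],p[1],z0],d),axis=1)-16
    lo,hi=sys_lim
    Z=W[(W[:,2]>z0+lo)&(W[:,2]<z0+hi)]
    for t in [14,8,4,3]:
        Q=Z[np.abs(res(p,Z))<t]; p=least_squares(res,p,args=(Q,),loss="soft_l1").x
    return p,len(Q),np.abs(res(p,Q)).mean()
sys_lim=(-98,-25)
s=bot.sense(); st(); tz=R.from_quat(s["tool_rot"]).apply([0,0,54]); G=np.array(s["ee_pos"])+tz; print("G",G)
for n in ["wrist","side","top"]:
    im,d,W=cloud(n); np.savez(f"h_{n}.npz",W=W,im=im); W=W.reshape(-1,3); W=W[~np.isnan(W).any(1)]
    try: p,k,e=axis(W,G); print(n,np.round(p,3),"foot xy",np.round(p[:2]-140*p[2:],1),k,round(e,2))
    except Exception as ex: print(n,ex)
E
python3 hand.py
```

```text
{'clock': 7.8, 'ee_pos': [491.136, 64.009, 380.807], 'tool_rot': [-0.035, 0.933, 0.014, 0.359], 'joint_positions': [0.145, -0.133, -0.378, 2.199, 0.198, 0.348, 1.235], 'wrist_force': [-1.001, -0.376, -1.336], 'gripper_width': 30.506, 'finger_force': 49.794}
[[-0.74  -0.074  0.668]
 [-0.055  0.997  0.05 ]
 [-0.67   0.001 -0.742]]
G [527.22247905  66.72238806 340.72634397]
wrist [5.27207e+02 6.67390e+01 7.00000e-03 1.90000e-02] foot xy [526.2  64.1] 3726 0.32
side [5.24785e+02 6.60240e+01 8.00000e-03 1.70000e-02] foot xy [523.7  63.7] 511 0.86
top [5.25557e+02 6.81620e+01 3.00000e-03 1.70000e-02] foot xy [525.2  65.8] 30 0.19
```

Call:
{"api": "drive_tool", "payload": {
  "steps": [
    [[0,0,0,0.018,-0.006,0],[0,0,-2.5,0,0,0],[0,0,-3,0,0,0],[0,0,-3,0,0,0],[0,0,-3,0,0,0],[0,0,-2.5,0,0,0],[0,0,-1,0,0,0],[0,0,0,0,0,0],[0,0,0,0,0,0]]
  ]
}}

```text
clock: 8.85
ee_pos: [491.4, 58.9, 308.9]
tool_rot: [-0.029, 0.93, 0.017, 0.365]
wrist_force: [0.9, 0.5, -0.6]
gripper_width: 30.3
finger_force: 49.8
```

```bash
cat >> hand.py <<'E'
def topcheck(cup,R0):
    W=np.load("h_side.npz")["W"]; q=W.reshape(-1,3); q=q[~np.isnan(q).any(1)]
    r=np.hypot(q[:,0]-cup[0],q[:,1]-cup[1]); 
    for z in range(24,110,3):
        k=q[(r<R0+12)&(abs(q[:,2]-z)<1.5)]
        if len(k): print(z,len(k),"x",np.round([k[:,0].min(),k[:,0].max()]),end=" | ")
if len(sys.argv)>1: topcheck((float(sys.argv[1]),float(sys.argv[2])),32)
E
python3 hand.py 526 69
python3 - <<'E'
import sys; sys.path.insert(0,'.')
import numpy as np,cv2
im=np.load('h_side.npz')['im'][150:290,170:310]; cv2.imwrite('pics/s2.png',cv2.resize(im[...,::-1],None,fx=4,fy=4))
E
```

```text
{'clock': 8.85, 'ee_pos': [491.358, 58.895, 308.895], 'tool_rot': [-0.029, 0.93, 0.017, 0.365], 'joint_positions': [-0.727, -0.086, 0.44, 2.35, 0.929, 0.212, 0.506], 'wrist_force': [0.86, 0.508, -0.628], 'gripper_width': 30.299, 'finger_force': 49.801}
[[-0.732 -0.067  0.678]
 [-0.042  0.998  0.054]
 [-0.68   0.011 -0.733]]
G [527.99167626  61.78935466 269.32804278]
wrist [ 5.28302e+02  6.11130e+01 -6.00000e-03  9.00000e-03] foot xy [529.2  59.9] 3724 0.31
side [ 5.26061e+02  6.02180e+01 -3.00000e-03  9.00000e-03] foot xy [526.5  58.9] 459 0.86
top [ 5.2700e+02  6.2567e+01 -7.0000e-03  1.7000e-02] foot xy [528.   60.2] 19 0.16
24 8 x [508. 528.] | 27 19 x [506. 531.] | 30 22 x [504. 532.] | 33 28 x [503. 532.] | 36 32 x [499. 532.] | 39 33 x [500. 532.] | 42 40 x [498. 533.] | 45 43 x [493. 530.] | 48 11 x [495. 523.] |
```

View pics/s2.png

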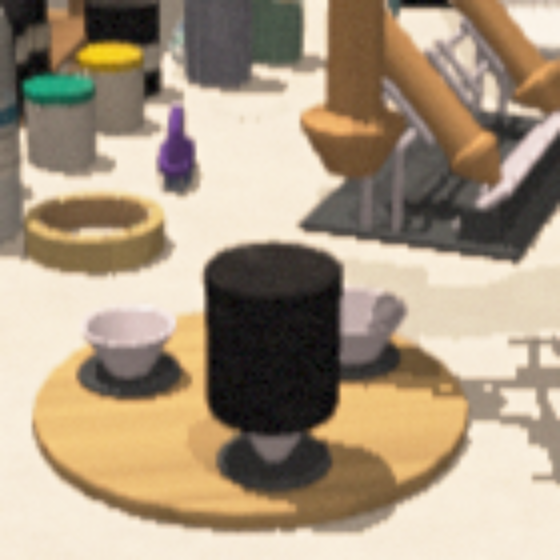

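Joint 6 has hit its lower limit (0.212): leaning outward is too close in at this cup. I'll raise again and swing the tool so that it leans sideways, coming from the -y side.

Call:
{"api": "drive_tool", "payload": {
  "steps": [
    [[0,0,3,0,0,0],[0,0,3,0,0,0],[0.3,-0.3,1,0,0,0.14],[0.3,-0.3,0,0,0,0.14],[0.3,-0.3,0,0,0,0.14],[0.3,-0.3,0,0,0,0.14],[0.3,-0.3,0,0,0,0.14],[0.3,-0.3,0,0,0,0.14],[0.3,-0.3,0,0,0,0.14],[0.3,-0.3,0,0,0,0.14],[0.3,-0.3,0,0,0,0.14],[0,0,0,0,0,0],[0,0,0,0,0,0]]
  ]
}}

```text
clock: 10.3
ee_pos: [502.8, 39.5, 378.7]
tool_rot: [-0.411, 0.843, 0.153, 0.312]
wrist_force: [-0.0, 0.1, -1.2]
gripper_width: 30.5
finger_force: 49.8
```

```bash
python3 hand.py
```

```text
{'clock': 10.3, 'ee_pos': [502.792, 39.465, 378.672], 'tool_rot': [-0.411, 0.843, 0.153, 0.312], 'joint_positions': [-1.384, -0.333, 1.284, 2.116, -0.336, 0.665, 2.661], 'wrist_force': [-0.026, 0.136, -1.237], 'gripper_width': 30.515, 'finger_force': 49.796}
[[-0.467 -0.788  0.401]
 [-0.597  0.615  0.514]
 [-0.652  0.001 -0.758]]
G [524.44150502  67.24125461 337.7364491 ]
wrist [5.24522e+02 6.72410e+01 6.00000e-03 3.60000e-02] foot xy [523.7  62.1] 3734 0.31
side [5.22355e+02 6.64870e+01 1.40000e-02 3.80000e-02] foot xy [520.4  61.2] 504 0.81
top [5.22822e+02 6.91070e+01 7.00000e-03 5.60000e-02] foot xy [521.9  61.3] 17 0.12
```

Call:
{"api": "drive_tool", "payload": {
  "steps": [
    [[-0.2,0.4,0,0,0,-0.14],[-0.2,0.4,0,0,0,-0.14],[-0.2,0.4,0,0,0,-0.14],[-0.2,0.4,0,0,0,-0.14],[-0.2,0.4,0,0,0,-0.14],[-0.2,0.4,0,0,0,-0.14],[-0.1,0.5,0,0,0,-0.14],[0,0.4,0,0,0,-0.14],[0,0.4,0,0,0,-0.14],[0,0.4,0,0,0,-0.14]]
  ]
}}

```text
clock: 11.45
ee_pos: [488.9, 69.7, 375.8]
tool_rot: [0.063, 0.94, -0.023, 0.333]
wrist_force: [0.1, 0.5, -1.8]
gripper_width: 30.1
finger_force: 49.8
```

```bash
python3 hand.py
```

```text
{'clock': 11.45, 'ee_pos': [488.931, 69.707, 375.818], 'tool_rot': [0.063, 0.94, -0.023, 0.333], 'joint_positions': [-0.268, -0.112, -0.105, 2.179, 0.613, 0.545, 0.616], 'wrist_force': [0.112, 0.459, -1.75], 'gripper_width': 30.082, 'finger_force': 49.797}
[[-0.77   0.133  0.624]
 [ 0.102  0.991 -0.086]
 [-0.63  -0.002 -0.777]]
G [522.61560508  65.08326267 333.86649973]
wrist [5.23021e+02 6.81100e+01 6.40000e-02 1.20000e-02] foot xy [514.1  66.5] 3705 0.32
side [5.20739e+02 6.73000e+01 6.60000e-02 1.00000e-02] foot xy [511.5  65.9] 499 0.89
top [5.2049e+02 6.9155e+01 4.7000e-02 1.2000e-02] foot xy [513.9  67.5] 29 0.16
```

Call:
{"api": "drive_tool", "payload": {
  "steps": [
    [[0,0.5,0.1,0,0,-0.14],[0.1,0.5,0.1,0,0,-0.14],[0.2,0.5,0.1,0,0,-0.14],[0.3,0.5,0.1,0,0,-0.14],[0.4,0.4,0,0,0,-0.14],[0.4,0.4,0,0,0,-0.14],[0.5,0.3,0,0,0,-0.14],[0.5,0.3,0,0,0,-0.14],[0.5,0.2,0,0,0,-0.14],[0.5,0,0,0,0,-0.08],[0,0,0,0,0,0],[0,0,0,0,0,0],[0,0,0,0,0,0]]
  ]
}}

```text
clock: 12.9
ee_pos: [522.7, 105.8, 380.4]
tool_rot: [0.626, 0.705, -0.223, 0.248]
wrist_force: [-0.3, 0.3, -0.4]
gripper_width: 30.2
finger_force: 49.8
```

```bash
python3 hand.py
```

```text
{'clock': 12.9, 'ee_pos': [522.678, 105.814, 380.357], 'tool_rot': [0.626, 0.705, -0.223, 0.248], 'joint_positions': [-0.366, 0.277, -0.225, 1.742, 0.654, 1.51, -0.645], 'wrist_force': [-0.252, 0.269, -0.422], 'gripper_width': 30.211, 'finger_force': 49.801}
[[-0.093  0.993  0.071]
 [ 0.772  0.117 -0.625]
 [-0.629 -0.003 -0.778]]
G [526.53338946  72.08646231 338.36183128]
wrist [ 5.26672e+02  7.29600e+01  3.10000e-02 -5.90000e-02] foot xy [522.3  81.3] 3698 0.32
side [ 5.24621e+02  7.20800e+01  2.80000e-02 -6.00000e-02] foot xy [520.7  80.5] 512 0.89
top [ 5.25772e+02  7.42000e+01  2.80000e-02 -6.00000e-02] foot xy [521.8  82.6] 59 0.11
```

Call:
{"api": "drive_tool", "payload": {
  "steps": [
    [[-0.1,-0.3,0,-0.06,-0.03,0],[0,0,-2,0,0,0],[0,0,-3,0,0,0],[0,0,-3,0,0,0],[0,0,-3,0,0,0],[0,0,-2,0,0,0],[0,0,-1.2,0,0,0],[0,0,0,0,0,0],[0,0,0,0,0,0]]
  ]
}}

```text
clock: 13.95
ee_pos: [522.7, 103.3, 239.3]
tool_rot: [0.622, 0.693, -0.234, 0.278]
wrist_force: [0.4, -1.0, -1.5]
gripper_width: 30.1
finger_force: 49.8
```

```bash
python3 hand.py
python3 - <<'E'
import numpy as np,cv2
im=np.load('h_side.npz')['im'][150:290,170:310]; cv2.imwrite('pics/s3.png',cv2.resize(im[...,::-1],None,fx=4,fy=4))
E
```

```text
{'clock': 13.95, 'ee_pos': [522.74, 103.256, 239.302], 'tool_rot': [0.622, 0.693, -0.234, 0.278], 'joint_positions': [-0.4, 0.435, -0.213, 1.901, 0.767, 1.317, -0.9], 'wrist_force': [0.372, -0.986, -1.537], 'gripper_width': 30.054, 'finger_force': 49.799}
[[-0.07   0.993  0.095]
 [ 0.733  0.116 -0.67 ]
 [-0.677  0.022 -0.736]]
G [527.8682268   67.06207062 199.55659028]
wrist [ 5.28158e+02  6.80150e+01 -2.00000e-03  1.00000e-03] foot xy [528.4  67.9] 3709 0.31
side [5.26296e+02 6.71930e+01 2.00000e-03 4.00000e-03] foot xy [526.   66.6] 428 0.88
top [ 5.2712e+02  6.9296e+01 -6.0000e-03 -1.0000e-03] foot xy [527.9  69.5] 55 0.17
```

View pics/s3.png

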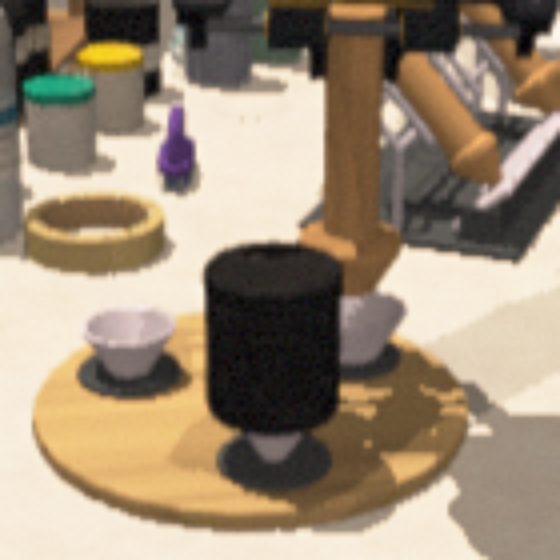

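Side view: the core is upright and directly above the wide cup (foot at (365,290)), clear of the jar. I'll lower it into the cup.

Call:
{"api": "drive_tool", "payload": {
  "steps": [
    [[-0.1,-0.05,-1.2,0,0,0],[0,0,-1.0,0,0,0],[0,0,-0.6,0,0,0],[0,0,-0.4,0,0,0],[0,0,-0.2,0,0,0],[0,0,0,0,0,0],[0,0,0,0,0,0]]
  ]
}}

```text
clock: 14.8
ee_pos: [521.6, 102.7, 204.7]
tool_rot: [0.622, 0.693, -0.234, 0.278]
wrist_force: [0.9, 1.1, -0.8]
gripper_width: 30.0
finger_force: 49.8
```

Call:
{"api": "drive_tool", "payload": {
  "steps": [
    [[0,0,-0.15,0,0,0],[0,0,-0.15,0,0,0],[0,0,0,0,0,0],[0,0,0,0,0,0]]
  ]
}}

```text
clock: 15.2
ee_pos: [521.9, 102.2, 204.2]
tool_rot: [0.622, 0.692, -0.235, 0.28]
wrist_force: [-1.8, 1.6, 12.0]
gripper_width: 30.1
finger_force: 49.9
```

Call:
{"api": "drive_tool", "payload": {
  "steps": [
    [[0,0,0,0,0,0],[0,0,0,0,0,0],[0,0,0,0,0,0],[0,0,0,0,0,0],[0,0,0,0,0,0]]
  ],
  "hand": 4.0
}}

```text
clock: 15.7
ee_pos: [521.2, 102.5, 201.2]
tool_rot: [0.622, 0.693, -0.234, 0.278]
wrist_force: [0.7, 0.9, 0.5]
gripper_width: 40.2
finger_force: 0.0
```

```bash
python3 hand.py; cat > z.py <<'E'
# core top height & collar from clouds
from h import *
import sys
cx,cy=float(sys.argv[1]),float(sys.argv[2])
for n in ["side","top"]:
    q=np.load(f"h_{n}.npz")["W"].reshape(-1,3); q=q[~np.isnan(q).any(1)]; r=np.hypot(q[:,0]-cx,q[:,1]-cy)
    k=q[(r<45)&(q[:,2]>30)&(q[:,2]<75)]; rr=np.hypot(k[:,0]-cx,k[:,1]-cy); h,e=np.histogram(k[rr>22][:,2],bins=np.arange(30,76,3)); print(n,dict(zip(e.astype(int).tolist(),h.tolist())))
E
python3 z.py 526 69
```

```text
{'clock': 15.7, 'ee_pos': [521.23, 102.48, 201.203], 'tool_rot': [0.622, 0.693, -0.234, 0.278], 'joint_positions': [-0.406, 0.486, -0.208, 1.93, 0.79, 1.264, -0.958], 'wrist_force': [0.715, 0.852, 0.473], 'gripper_width': 40.154, 'finger_force': 0.0}
[[-0.071  0.993  0.093]
 [ 0.733  0.116 -0.671]
 [-0.677  0.021 -0.736]]
G [526.27526241  66.26193589 161.46862081]
wrist [ 5.27218e+02  6.68240e+01  3.00000e-03 -4.00000e-03] foot xy [526.8  67.4] 3748 0.31
side [ 5.25368e+02  6.58700e+01  7.00000e-03 -1.00000e-03] foot xy [524.5  66. ] 379 0.9
top [ 5.26399e+02  6.82200e+01  3.00000e-03 -4.00000e-03] foot xy [526.   68.7] 52 0.16
side {30: 6, 33: 11, 36: 10, 39: 14, 42: 15, 45: 33, 48: 14, 51: 18, 54: 32, 57: 30, 60: 0, 63: 0, 66: 0, 69: 0, 72: 0}
top {30: 0, 33: 0, 36: 0, 39: 1, 42: 24, 45: 20, 48: 3, 51: 22, 54: 67, 57: 24, 60: 1, 63: 0, 66: 0, 69: 0, 72: 0}
```

Call:
{"api": "drive_tool", "payload": {
  "steps": [
    [[0.4,0.05,0,0,0,0],[0.35,0.04,0,0,0,0],[0.35,0.04,0,0,0,0],[0.35,0.04,0,0,0,0],[0.3,0.03,0,0,0,0],[0.3,0.03,0,0,0,0],[0,0,0,0,0,0],[0,0,0,0,0,0]]
  ]
}}

```text
clock: 16.65
ee_pos: [541.9, 104.9, 201.4]
tool_rot: [0.622, 0.693, -0.234, 0.278]
wrist_force: [-0.2, -0.5, -0.2]
gripper_width: 40.2
finger_force: 0.0
```

```bash
python3 hand.py
```

```text
{'clock': 16.65, 'ee_pos': [541.92, 104.896, 201.403], 'tool_rot': [0.622, 0.693, -0.234, 0.278], 'joint_positions': [-0.399, 0.51, -0.2, 1.885, 0.796, 1.272, -0.934], 'wrist_force': [-0.168, -0.477, -0.246], 'gripper_width': 40.223, 'finger_force': 0.0}
[[-0.071  0.993  0.094]
 [ 0.733  0.116 -0.67 ]
 [-0.677  0.021 -0.736]]
G [546.99453226  68.69115755 161.66003147]
wrist [5.45717e+02 6.99040e+01 1.64000e-01 2.30000e-02] foot xy [522.7  66.7] 3785 0.32
side [5.43282e+02 6.93550e+01 1.62000e-01 2.90000e-02] foot xy [520.6  65.3] 369 0.91
top [5.45184e+02 7.15020e+01 1.69000e-01 2.60000e-02] foot xy [521.5  67.9] 70 0.46
```

Rocked to 9.4°. Now I bring it back and check it settles.

Call:
{"api": "drive_tool", "payload": {
  "steps": [
    [[-0.3,-0.03,0,0,0,0],[-0.3,-0.03,0,0,0,0],[-0.3,-0.04,0,0,0,0],[-0.3,-0.04,0,0,0,0],[-0.3,-0.03,0,0,0,0],[-0.3,-0.03,0,0,0,0],[-0.2,-0.03,0,0,0,0],[0,0,0,0,0,0],[0,0,0,0,0,0]]
  ]
}}

```text
clock: 17.7
ee_pos: [521.9, 102.5, 201.5]
tool_rot: [0.622, 0.693, -0.234, 0.278]
wrist_force: [-0.5, -0.4, 0.2]
gripper_width: 40.2
finger_force: 0.0
```

Call:
{"api": "drive_tool", "payload": {
  "steps": [
    [[0,0,0,0,0,0],[0,0,0,0,0,0],[0,0,0,0,0,0],[0,0,0,0,0,0]]
  ],
  "hand": 8.7
}}

```text
clock: 18.1
ee_pos: [521.9, 102.5, 201.4]
tool_rot: [0.622, 0.693, -0.234, 0.278]
wrist_force: [0.3, -0.0, 0.3]
gripper_width: 64.1
finger_force: 0.0
```

```bash
python3 hand.py;python3 z.py 526 69
```

```text
{'clock': 18.1, 'ee_pos': [521.883, 102.539, 201.431], 'tool_rot': [0.622, 0.693, -0.234, 0.278], 'joint_positions': [-0.406, 0.486, -0.207, 1.929, 0.79, 1.264, -0.958], 'wrist_force': [0.293, -0.043, 0.288], 'gripper_width': 64.079, 'finger_force': 0.0}
[[-0.071  0.993  0.094]
 [ 0.733  0.116 -0.671]
 [-0.677  0.021 -0.736]]
G [526.94776878  66.32692782 161.6939242 ]
wrist [5.31864e+02 6.87740e+01 4.00000e-02 1.10000e-02] foot xy [526.3  67.3] 3710 0.32
side [5.29924e+02 6.79120e+01 4.30000e-02 1.50000e-02] foot xy [524.   65.8] 361 0.89
top [5.30917e+02 7.02350e+01 3.80000e-02 1.20000e-02] foot xy [525.6  68.5] 60 0.17
side {30: 8, 33: 7, 36: 12, 39: 13, 42: 16, 45: 35, 48: 12, 51: 19, 54: 26, 57: 36, 60: 1, 63: 0, 66: 0, 69: 0, 72: 0}
top {30: 0, 33: 0, 36: 0, 39: 3, 42: 30, 45: 21, 48: 6, 51: 19, 54: 81, 57: 48, 60: 2, 63: 0, 66: 0, 69: 0, 72: 0}
```

It settled with 2.4° left over, which is inside tolerance but close. A gentle re-centring with the loosely closed fingers will straighten it.

Call:
{"api": "drive_tool", "payload": {
  "steps": [
    [[0,0,0,0,0,0],[0,0,0,0,0,0],[0,0,0,0,0,0],[0,0,0,0,0,0],[0,0,0,0,0,0],[0,0,0,0,0,0]]
  ],
  "hand": 3.3,
  "squeeze": 5
}}

```text
clock: 18.85
ee_pos: [521.8, 102.5, 201.5]
tool_rot: [0.622, 0.693, -0.234, 0.278]
wrist_force: [-0.8, 0.4, -0.1]
gripper_width: 43.8
finger_force: 0.0
```

Call:
{"api": "drive_tool", "payload": {
  "steps": [
    [[0,0,0,0,0,0],[0,0,0,0,0,0],[0,0,0,0,0,0],[0,0,0,0,0,0],[0,0,0,0,0,0],[0,0,0,0,0,0]]
  ],
  "hand": 8.7
}}

```text
clock: 19.45
ee_pos: [521.8, 102.6, 201.5]
tool_rot: [0.622, 0.693, -0.234, 0.278]
wrist_force: [-0.6, 0.3, -0.3]
gripper_width: 82.5
finger_force: 0.0
```

```bash
python3 hand.py
```

```text
{'clock': 19.45, 'ee_pos': [521.848, 102.555, 201.473], 'tool_rot': [0.622, 0.693, -0.234, 0.278], 'joint_positions': [-0.406, 0.486, -0.207, 1.929, 0.79, 1.264, -0.958], 'wrist_force': [-0.568, 0.276, -0.29], 'gripper_width': 82.535, 'finger_force': 0.0}
[[-0.071  0.993  0.094]
 [ 0.733  0.116 -0.671]
 [-0.677  0.021 -0.736]]
G [526.91881956  66.34441496 161.73598705]
wrist [5.31877e+02 6.87500e+01 4.00000e-02 1.00000e-02] foot xy [526.3  67.3] 3738 0.31
side [5.29475e+02 6.78970e+01 3.70000e-02 1.40000e-02] foot xy [524.3  65.9] 362 0.86
top [5.30971e+02 7.02080e+01 3.90000e-02 1.20000e-02] foot xy [525.5  68.6] 61 0.17
```

Call:
{"api": "drive_tool", "payload": {
  "steps": [
    [[0,0,0,0,0,0],[0,0,0,0,0,0],[0,0,0,0,0,0],[0,0,0,0,0,0],[0,0,0,0,0,0],[0,0,0,0,0,0],[0,0,0,0,0,0],[0,0,0,0,0,0],[0,0,0,0,0,0],[0,0,0,0,0,0],[0,0,0,0,0,0],[0,0,0,0,0,0],[0,0,0,0,0,0]]
  ],
  "hand": 3.3
}}

```text
clock: 20.9
ee_pos: [521.9, 102.5, 201.5]
tool_rot: [0.622, 0.693, -0.234, 0.278]
wrist_force: [-0.1, 0.1, -0.2]
gripper_width: 32.9
finger_force: 0.1
```

Call:
{"api": "drive_tool", "payload": {
  "steps": [
    [[0,0,0,0,0,0],[0,0,0,0,0,0],[0,0,0,0,0,0],[0,0,0,0,0,0],[0,0,0,0,0,0],[0,0,0,0,0,0],[0,0,0,0,0,0],[0,0,0,0,0,0]]
  ],
  "hand": 8.7
}}

```text
clock: 21.7
ee_pos: [521.9, 102.5, 201.5]
tool_rot: [0.622, 0.693, -0.234, 0.278]
wrist_force: [0.5, -0.2, 0.4]
gripper_width: 84.5
finger_force: 0.0
```

```bash
python3 hand.py
```

```text
{'clock': 21.7, 'ee_pos': [521.854, 102.522, 201.467], 'tool_rot': [0.622, 0.693, -0.234, 0.278], 'joint_positions': [-0.406, 0.486, -0.207, 1.929, 0.79, 1.264, -0.958], 'wrist_force': [0.489, -0.177, 0.412], 'gripper_width': 84.452, 'finger_force': 0.0}
[[-0.071  0.993  0.094]
 [ 0.733  0.116 -0.671]
 [-0.677  0.021 -0.736]]
G [526.92050701  66.30879934 161.73094127]
wrist [5.28957e+02 6.87100e+01 1.70000e-02 1.00000e-02] foot xy [526.6  67.3] 3722 0.31
side [5.26679e+02 6.74860e+01 1.20000e-02 1.00000e-02] foot xy [525.   66.1] 370 0.89
top [5.27907e+02 7.00970e+01 1.40000e-02 1.00000e-02] foot xy [526.   68.7] 60 0.15
```

Wide core is home, 1.1° off vertical, and released. I retreat and go for the middle core in the right lane.

Call:
{"api": "drive_tool", "payload": {
  "steps": [
    [[-0.2,1.3,1.5,0,0,0],[-0.2,1.6,1.8,0,0,0],[-0.3,2,2.2,0,0,0],[-0.3,2,2.2,0,0,0],[-0.3,2,2.2,0,0,0],[-0.2,1,2,0.123,0.0144,0],[0,0,0,0.123,0.0144,0],[0,0,0,0.123,0.0144,0],[0,0,0,0.123,0.0144,0],[0,0,0,0.123,0.0144,0],[0,0,0,0.123,0.0144,0],[0,0,0,0,0,0]]
  ],
  "hand": 8.7,
  "squeeze": 50
}}

```text
clock: 23.05
ee_pos: [507.8, 197.8, 320.8]
tool_rot: [0.673, 0.74, 0.005, 0.006]
wrist_force: [0.1, -0.3, 0.1]
gripper_width: 87.0
finger_force: 0.0
```

Call:
{"api": "drive_tool", "payload": {
  "steps": [
    [[0,-3,0,0,0,0.06],[0,-4,0,0,0,0.09],[0,-4,0,0,0,0.09],[0,-4,0,0,0,0.09],[0,-4,0,0,0,0.09],[0,-4,0,0,0,0.09],[0,-4,0,0,0,0.09],[0,-4,0,0,0,0.09],[0,-4,0,0,0,0.09],[0,-4,0,0,0,0.09],[0,-4,0,0,0,0.09],[-0.3,-4,0,0,0,0.09],[-0.4,-4,0,0,0,0.08],[-0.4,-4,0,0,0,0.05],[-0.4,-4,0,0,0,0],[-0.4,-3,0,0,0,0],[0,0,0,0,0,0],[0,0,0,0,0,0]]
  ]
}}

```text
clock: 24.85
ee_pos: [488.3, -417.9, 319.6]
tool_rot: [0.144, 0.99, 0.008, 0.0]
wrist_force: [0.3, 0.7, 0.4]
gripper_width: 87.1
finger_force: 0.0
```

```bash
python3 w.py 2; python3 g.py
```

```text
{'clock': 24.85, 'ee_pos': [488.254, -417.933, 319.626], 'tool_rot': [0.144, 0.99, 0.008, 0.0], 'joint_positions': [0.764, 0.404, -0.161, 1.571, 0.053, 1.178, 1.877], 'wrist_force': [0.262, 0.692, 0.402], 'gripper_width': 87.084, 'finger_force': 0.0}
[[-0.959  0.285  0.002]
 [ 0.285  0.958  0.015]
 [ 0.002  0.015 -1.   ]]
[ 441.2 -184.7] -14.845469479049674 3174 0.619169839689275
 s=140 at [ 531.8 -208.7  139. ]
[ 418.4 -283.4] -14.674908378312889 757 1.6170334115339577
 s=140 at [ 509.1 -307.1  139. ]
[ 388.6 -377.3] -15.141176617053409 2246 0.444713907303033
 s=140 at [ 479.  -401.8  139. ]
```

Call:
{"api": "drive_tool", "payload": {
  "steps": [
    [[-0.9,1.6,-1.6,-0.015,0,0.02],[0,0,-2.5,0,0,0],[0,0,-2.5,0,0,0],[0,0,-2.5,0,0,0],[0,0,-2,0,0,0],[0,0,-1.5,0,0,0],[0,0,0,0,0,0]]
  ]
}}

```text
clock: 25.6
ee_pos: [478.7, -400.3, 192.5]
tool_rot: [0.133, 0.991, 0.001, 0.0]
wrist_force: [0.1, 0.2, 0.8]
gripper_width: 86.9
finger_force: 0.0
```

Call:
{"api": "drive_tool", "payload": {
  "steps": [
    [[0,0,0,0,0,0],[0,0,0,0,0,0],[0,0,0,0,0,0],[0,0,0,0,0,0],[0,0,0,0,0,0],[0,0,0,0,0,0],[0,0,0,0,0,0],[0,0,0,0,0,0],[0,0,0,0,0,0],[0,0,0,0,0,0]]
  ],
  "hand": 1.5
}}

```text
clock: 26.6
ee_pos: [478.7, -403.0, 194.5]
tool_rot: [0.134, 0.991, -0.0, 0.002]
wrist_force: [-0.6, -2.0, 0.8]
gripper_width: 29.9
finger_force: 50.0
```

Call:
{"api": "drive_tool", "payload": {
  "steps": [
    [[-0.7,0.2,0.65,0,0,0],[-0.7,0.2,0.65,0,0,0],[-0.7,0.2,0.65,0,0,0],[-0.7,0.2,0.65,0,0,0],[-0.7,0.2,0.65,0,0,0],[-0.7,0.2,1.5,0,0,0],[0,0,3,0,0,0],[0,0,4,0,0,0],[0,0,4,0,0,0],[0,0,4,0,0,0],[0,0,1,-0.033,-0.118,0],[1,0,0,-0.033,-0.118,0],[1,0,0,-0.033,-0.118,0],[1,0,0,-0.033,-0.118,0],[1,0,0,-0.033,-0.118,0],[1,0,0,-0.033,-0.118,0],[0,0,0,0,0,0]]
  ]
}}

```text
clock: 28.3
ee_pos: [484.8, -389.0, 400.3]
tool_rot: [0.125, 0.925, -0.048, 0.356]
wrist_force: [-0.6, -0.7, -2.4]
gripper_width: 30.2
finger_force: 50.0
```

Call:
{"api": "drive_tool", "payload": {
  "steps": [
    [[1,2.5,0,0,0,-0.05],[1,3.6,0,0,0,-0.08],[1,3.6,0,0,0,-0.08],[1,3.6,0,0,0,-0.08],[1,3.6,0,0,0,-0.08],[1,3.6,0,0,0,-0.08],[1,3.6,0,0,0,-0.08],[1,3.6,0,0,0,-0.08],[1,3.6,0,0,0,-0.08],[1,3.6,0,0,0,-0.08],[1,3.6,0,0,0,-0.08],[1,3.6,0,0,0,-0.08],[1,3.6,0,0,0,-0.08],[1,3.6,0,0,0,-0.08],[1,3.0,0,0,0,-0.08],[0.6,1,0,0,0,-0.04],[0,0,0,0,0,0],[0,0,0,0,0,0]]
  ]
}}

```text
clock: 30.1
ee_pos: [610.6, 32.0, 395.3]
tool_rot: [0.541, 0.769, -0.197, 0.278]
wrist_force: [-0.6, -0.3, -1.5]
gripper_width: 30.5
finger_force: 50.0
```

```bash
python3 hand.py
```

```text
{'clock': 30.1, 'ee_pos': [610.562, 31.998, 395.322], 'tool_rot': [0.541, 0.769, -0.197, 0.278], 'joint_positions': [-0.001, 0.328, -0.492, 1.672, 0.858, 1.392, -0.392], 'wrist_force': [-0.635, -0.35, -1.488], 'gripper_width': 30.466, 'finger_force': 49.979}
[[-0.259  0.942  0.215]
 [ 0.723  0.336 -0.603]
 [-0.64  -0.001 -0.768]]
G [ 6.22150939e+02 -5.87925422e-01  3.53850252e+02]
wrist [ 6.22145e+02 -1.50700e+00  2.50000e-02 -4.40000e-02] foot xy [618.6   4.6] 3716 0.31
side [ 6.19917e+02 -1.49300e+00  2.10000e-02 -3.00000e-02] foot xy [617.    2.7] 443 1.0
top [ 6.20587e+02 -3.30000e-02  1.90000e-02 -3.70000e-02] foot xy [617.9   5.2] 24 0.12
```

Call:
{"api": "drive_tool", "payload": {
  "steps": [
    [[0.6,1.8,0,-0.04,-0.022,0],[0.6,1.8,0,0,0,-0.06],[0.6,1.8,0,0,0,-0.06],[0.6,1.8,0,0,0,-0.06],[0.6,1.8,0,0,0,-0.07],[0.65,2.0,0,0,0,0],[0,0,0,0,0,0],[0,0,0,0,0,0],[0,0,0,0,0,0]]
  ]
}}

```text
clock: 31.15
ee_pos: [646.6, 141.0, 395.1]
tool_rot: [0.629, 0.689, -0.241, 0.269]
wrist_force: [0.3, -0.1, -1.5]
gripper_width: 30.5
finger_force: 50.0
```

```bash
python3 hand.py
```

```text
{'clock': 31.15, 'ee_pos': [646.628, 141.004, 395.089], 'tool_rot': [0.629, 0.689, -0.241, 0.269], 'joint_positions': [-0.215, 0.526, -0.46, 1.398, 0.835, 1.712, -0.65], 'wrist_force': [0.306, -0.098, -1.52], 'gripper_width': 30.507, 'finger_force': 49.98}
[[-0.065  0.996  0.067]
 [ 0.737  0.093 -0.67 ]
 [-0.673  0.006 -0.739]]
G [650.22974381 104.82578446 355.16292446]
wrist [ 6.50397e+02  1.04689e+02  2.00000e-03 -6.00000e-03] foot xy [650.1 105.5] 3744 0.31
side [ 6.48658e+02  1.03793e+02  2.00000e-03 -6.00000e-03] foot xy [648.3 104.7] 548 0.85
top [ 6.49385e+02  1.06236e+02  0.00000e+00 -4.00000e-03] foot xy [649.4 106.8] 133 0.23
```

Call:
{"api": "drive_tool", "payload": {
  "steps": [
    [[0.1,-0.1,-2,0,0,0],[0,0,-3,0,0,0],[0,0,-3,0,0,0],[0,0,-3,0,0,0],[0,0,-3,0,0,0],[0,0,-1.5,0,0,0],[0,0,0,0,0,0],[0,0,0,0,0,0]]
  ]
}}

```text
clock: 32.1
ee_pos: [648.1, 141.8, 240.0]
tool_rot: [0.628, 0.689, -0.24, 0.268]
wrist_force: [0.1, -0.6, -1.5]
gripper_width: 30.6
finger_force: 50.0
```

```bash
python3 hand.py
```

```text
{'clock': 32.1, 'ee_pos': [648.103, 141.838, 239.993], 'tool_rot': [0.628, 0.689, -0.24, 0.268], 'joint_positions': [-0.221, 0.658, -0.444, 1.552, 0.881, 1.518, -0.845], 'wrist_force': [0.115, -0.614, -1.542], 'gripper_width': 30.578, 'finger_force': 49.978}
[[-0.066  0.995  0.068]
 [ 0.737  0.095 -0.669]
 [-0.672  0.006 -0.74 ]]
G [651.77637032 105.71873657 200.01929773]
wrist [ 6.52236e+02  1.05784e+02  1.00000e-03 -8.00000e-03] foot xy [652.1 106.9] 3698 0.31
side [ 6.50598e+02  1.04419e+02  7.00000e-03 -1.10000e-02] foot xy [649.7 106. ] 453 0.83
top [ 6.51093e+02  1.07314e+02 -5.00000e-03 -9.00000e-03] foot xy [651.8 108.6] 72 0.28
```

Call:
{"api": "drive_tool", "payload": {
  "steps": [
    [[-0.1,-0.2,-1.0,0,0,0],[0,0,-1.0,0,0,0],[0,0,-0.7,0,0,0],[0,0,-0.5,0,0,0],[0,0,-0.2,0,0,0],[0,0,-0.1,0,0,0],[0,0,0,0,0,0],[0,0,0,0,0,0]]
  ]
}}

```text
clock: 33.05
ee_pos: [647.2, 139.9, 205.1]
tool_rot: [0.628, 0.689, -0.24, 0.269]
wrist_force: [1.8, 0.6, 1.4]
gripper_width: 30.1
finger_force: 50.0
```

Call:
{"api": "drive_tool", "payload": {
  "steps": [
    [[0,0,-0.15,0,0,0],[0,0,-0.15,0,0,0],[0,0,0,0,0,0],[0,0,0,0,0,0]]
  ]
}}

```text
clock: 33.45
ee_pos: [647.5, 139.6, 204.7]
tool_rot: [0.628, 0.689, -0.241, 0.27]
wrist_force: [-0.4, 1.1, 11.0]
gripper_width: 30.3
finger_force: 50.0
```

Call:
{"api": "drive_tool", "payload": {
  "steps": [
    [[0,0,0,0,0,0],[0,0,0,0,0,0],[0,0,0,0,0,0],[0,0,0,0,0,0],[0,0,0,0,0,0]]
  ],
  "hand": 4.0
}}

```text
clock: 33.95
ee_pos: [646.6, 139.7, 201.0]
tool_rot: [0.628, 0.69, -0.241, 0.268]
wrist_force: [0.3, -0.5, -0.2]
gripper_width: 39.5
finger_force: 0.0
```

```bash
python3 hand.py;python3 z.py 650.5 106
```

```text
{'clock': 33.95, 'ee_pos': [646.555, 139.728, 200.957], 'tool_rot': [0.628, 0.69, -0.241, 0.268], 'joint_positions': [-0.223, 0.697, -0.436, 1.583, 0.899, 1.472, -0.892], 'wrist_force': [0.282, -0.465, -0.153], 'gripper_width': 39.529, 'finger_force': 0.0}
[[-0.068  0.995  0.067]
 [ 0.737  0.095 -0.669]
 [-0.672  0.004 -0.74 ]]
G [650.15714714 103.60123062 160.98312904]
wrist [ 6.51508e+02  1.03129e+02  1.00000e-03 -1.20000e-02] foot xy [651.3 104.9] 3746 0.31
side [ 6.49464e+02  1.01799e+02  3.00000e-03 -1.40000e-02] foot xy [649.1 103.7] 438 0.87
top [ 6.50537e+02  1.04379e+02  2.00000e-03 -1.40000e-02] foot xy [650.2 106.3] 59 0.3
side {30: 0, 33: 2, 36: 6, 39: 13, 42: 19, 45: 35, 48: 9, 51: 18, 54: 29, 57: 6, 60: 0, 63: 0, 66: 0, 69: 0, 72: 0}
top {30: 0, 33: 0, 36: 0, 39: 1, 42: 12, 45: 23, 48: 6, 51: 14, 54: 29, 57: 6, 60: 0, 63: 0, 66: 0, 69: 0, 72: 0}
```

The middle core is home and upright. Now I rock it the same way and bring it back, overshooting a little so the other finger straightens it.

Call:
{"api": "drive_tool", "payload": {
  "steps": [
    [[0.4,0.04,0,0,0,0],[0.35,0.03,0,0,0,0],[0.35,0.03,0,0,0,0],[0.35,0.03,0,0,0,0],[0.3,0.03,0,0,0,0],[0.3,0.03,0,0,0,0],[0,0,0,0,0,0],[0,0,0,0,0,0]]
  ]
}}

```text
clock: 34.9
ee_pos: [667.3, 141.8, 201.4]
tool_rot: [0.628, 0.69, -0.241, 0.268]
wrist_force: [-0.8, 1.0, -0.5]
gripper_width: 40.2
finger_force: 0.0
```

```bash
python3 hand.py
```

```text
{'clock': 34.9, 'ee_pos': [667.305, 141.764, 201.351], 'tool_rot': [0.628, 0.69, -0.241, 0.268], 'joint_positions': [-0.224, 0.723, -0.428, 1.53, 0.906, 1.484, -0.865], 'wrist_force': [-0.795, 1.024, -0.474], 'gripper_width': 40.201, 'finger_force': 0.013}
[[-0.067  0.995  0.067]
 [ 0.737  0.095 -0.669]
 [-0.672  0.005 -0.74 ]]
G [670.94903055 105.65162734 161.36835552]
wrist [6.69459e+02 1.05406e+02 1.54000e-01 7.00000e-03] foot xy [647.9 104.5] 3783 0.31
side [6.66844e+02 1.04914e+02 1.49000e-01 1.70000e-02] foot xy [646.  102.5] 447 0.85
top [6.69171e+02 1.06945e+02 1.62000e-01 9.00000e-03] foot xy [646.4 105.6] 112 0.52
```

Call:
{"api": "drive_tool", "payload": {
  "steps": [
    [[-0.3,-0.03,0,0,0,0],[-0.3,-0.03,0,0,0,0],[-0.3,-0.03,0,0,0,0],[-0.3,-0.03,0,0,0,0],[-0.3,-0.03,0,0,0,0],[-0.3,-0.03,0,0,0,0],[-0.2,-0.02,0,0,0,0],[0,0,0,0,0,0],[0,0,0,0,0,0]]
  ]
}}

```text
clock: 35.95
ee_pos: [647.3, 139.7, 201.5]
tool_rot: [0.628, 0.69, -0.241, 0.268]
wrist_force: [0.1, 0.7, 0.2]
gripper_width: 40.0
finger_force: 0.0
```

Call:
{"api": "drive_tool", "payload": {
  "steps": [
    [[0,0,0,0,0,0],[0,0,0,0,0,0],[0,0,0,0,0,0],[0,0,0,0,0,0],[0,0,0,0,0,0],[0,0,0,0,0,0],[0,0,0,0,0,0]]
  ],
  "hand": 3.3,
  "squeeze": 5
}}

```text
clock: 36.65
ee_pos: [647.3, 139.7, 201.5]
tool_rot: [0.628, 0.69, -0.241, 0.268]
wrist_force: [0.3, -0.1, 0.7]
gripper_width: 33.0
finger_force: 0.0
```

Call:
{"api": "drive_tool", "payload": {
  "steps": [
    [[0,0,0,0,0,0],[0,0,0,0,0,0],[0,0,0,0,0,0],[0,0,0,0,0,0],[0,0,0,0,0,0],[0,0,0,0,0,0],[0,0,0,0,0,0],[0,0,0,0,0,0]]
  ],
  "hand": 8.7
}}

```text
clock: 37.45
ee_pos: [647.3, 139.7, 201.4]
tool_rot: [0.628, 0.69, -0.241, 0.268]
wrist_force: [0.1, -0.6, 1.3]
gripper_width: 84.5
finger_force: 0.0
```

```bash
python3 hand.py;python3 z.py 650.5 106
```

```text
{'clock': 37.45, 'ee_pos': [647.296, 139.671, 201.446], 'tool_rot': [0.628, 0.69, -0.241, 0.268], 'joint_positions': [-0.223, 0.697, -0.436, 1.581, 0.899, 1.472, -0.891], 'wrist_force': [0.092, -0.562, 1.296], 'gripper_width': 84.469, 'finger_force': 0.0}
[[-0.067  0.995  0.067]
 [ 0.737  0.095 -0.669]
 [-0.672  0.005 -0.74 ]]
G [650.93850209 103.55164459 161.46950592]
wrist [ 6.52933e+02  1.03937e+02  1.40000e-02 -7.00000e-03] foot xy [651.  104.8] 3732 0.31
side [ 6.50875e+02  1.02862e+02  1.40000e-02 -5.00000e-03] foot xy [648.9 103.5] 443 0.83
top [ 6.52102e+02  1.05253e+02  1.40000e-02 -6.00000e-03] foot xy [650.1 106. ] 88 0.25
side {30: 0, 33: 1, 36: 2, 39: 13, 42: 21, 45: 34, 48: 9, 51: 21, 54: 27, 57: 8, 60: 0, 63: 0, 66: 0, 69: 0, 72: 0}
top {30: 0, 33: 0, 36: 0, 39: 1, 42: 23, 45: 21, 48: 1, 51: 16, 54: 28, 57: 10, 60: 0, 63: 0, 66: 0, 69: 0, 72: 0}
```

It rocked 9° and stands 0.9° off vertical. I retreat and take a final look.

Call:
{"api": "drive_tool", "payload": {
  "steps": [
    [[-0.1,1.3,1.5,0,0,0],[-0.2,2,2.2,0,0,0],[-0.2,2,2.2,0,0,0],[-0.2,2,2.2,0,0,0],[-0.2,2,2.2,0,0,0],[-0.2,2,2.2,0,0,0],[0,0,0,0,0,0],[0,0,0,0,0,0],[0,0,0,0,0,0]]
  ]
}}

```text
clock: 38.5
ee_pos: [636.4, 251.0, 325.1]
tool_rot: [0.628, 0.689, -0.242, 0.268]
wrist_force: [0.5, -0.2, 0.2]
gripper_width: 87.1
finger_force: 0.0
```

```bash
python3 hand.py | tail -0; python3 - <<'E'
import numpy as np,cv2
im=np.load('h_side.npz')['im'][110:290,170:350]; cv2.imwrite('pics/s9.png',cv2.resize(im[...,::-1],None,fx=3,fy=3))
import hand
for n in ["side","top"]:
    W=np.load(f"h_{n}.npz")["W"].reshape(-1,3); W=W[~np.isnan(W).any(1)]
    for c in [(526,69,160),(650,106,160)]:
        hand.sys_lim=(-90,20); p,k,e=hand.axis(W,c); print(n,np.round(p,3),k,round(e,2))
E
```

```text
{'clock': 38.65, 'ee_pos': [636.48, 251.198, 325.383], 'tool_rot': [0.628, 0.689, -0.242, 0.268], 'joint_positions': [-0.365, 0.656, -0.471, 1.349, 0.818, 1.743, -0.82], 'wrist_force': [0.051, 0.354, 0.82], 'gripper_width': 87.086, 'finger_force': 0.0}
[[-0.067  0.996  0.065]
 [ 0.736  0.093 -0.67 ]
 [-0.673  0.003 -0.739]]
G [640.01096092 215.00081559 285.46711416]
wrist [640.011 215.001   0.      0.   ] foot xy [640. 215.] 0 nan
side [640.011 215.001   0.      0.   ] foot xy [640. 215.] 0 nan
top [640.011 215.001   0.      0.   ] foot xy [640. 215.] 0 nan
side [5.2685e+02 6.7694e+01 2.0000e-02 1.2000e-02] 602 0.93
side [ 6.50691e+02  1.02876e+02  1.10000e-02 -5.00000e-03] 677 0.83
top [5.27994e+02 7.02340e+01 1.60000e-02 1.30000e-02] 93 0.17
top [ 6.51959e+02  1.05387e+02  1.10000e-02 -6.00000e-03] 148 0.26hand.py:13: RuntimeWarning: Mean of empty slice.
  return p,len(Q),np.abs(res(p,Q)).mean()
  ret = ret.dtype.type(ret / rcount)
Exception ignored on flushing sys.stdout:
BrokenPipeError: [Errno 32] Broken pipe
hand.py:13: RuntimeWarning: Mean of empty slice.
  return p,len(Q),np.abs(res(p,Q)).mean()
  ret = ret.dtype.type(ret / rcount)
```

View pics/s9.png

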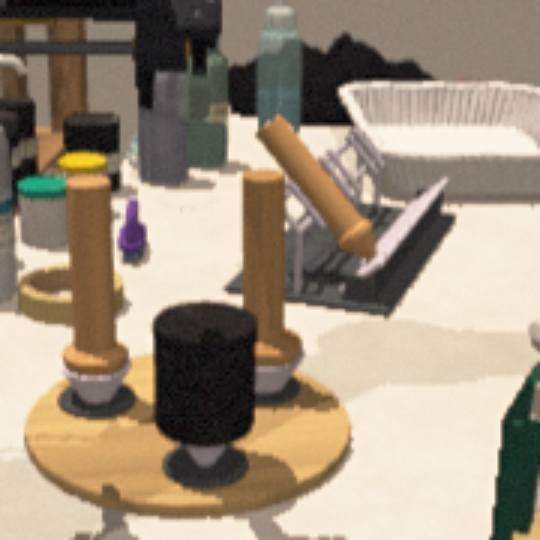

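Final view: both cores stand upright and home in their cups (columns 95 and 270), the jar is still on its cup, and the narrow core is in the rack. I'm handing in.

```bash
python3 -c "
from station import bot
print(bot.sign_off())"
```

```text
the job is handed in; nothing more can be done
None
```

The wide and middle cores stand released in their own cups, each about 1° off vertical after being rocked about 9°; the narrow core and the jar look unmoved in the last picture, and the job was handed in after about 39 s; the hand-in returned no verdict. One joint reading sat 0.003 rad past its limit at one point, which may be noise.

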